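# Fetch the hole saw from behind the tins and stow the tape roll in its place

### The arm

A 7-joint arm with a two-finger parallel gripper is mounted at the origin on a cart in front of the work surface, level with it; the furniture and walls round the work are solid. World frame = base frame: x ahead of the robot, y to its left, z up, the work surface at z = 0. Lengths are in m, angles in degrees, forces in N, time in s.
With the tool pointing down it reaches from about 0.425 to 0.875 m from the base axis. Payload 4.7 kg.
Tool frame: the origin (TCP) lies where the fingers leave the gripper's body, on its centre line; the fingertips stand 70 mm ahead of it and the grasp point (between the pads) lies 51 mm ahead of it (env.tip_reach is the distance from the TCP to the fingertips, in m); z points along the fingers, x is the direction in which the jaws open and shut, and the axes are right-handed (so a half turn about z gives the same grasp; the last joint's range is limited). The gripper opens to 87 mm and grips with 3 to 60 N. Pads are 19 mm wide; open, the fingers measure 117 mm over their backs; the gripper's body (75 mm by 190 mm) begins 51 mm behind the grasp point.
Start: joints at [65.781, 18.392, -4.016, 83.108, 1.295, 78.541, -3.26], TCP at [0.275, -0.589, 0.292] pointing down, gripper open.
Joint ranges: [-163.93, 163.93], [-17.29, 119.83], [-79.2, 71.16], [3.27, 140.29], [-89.18, 269.18], [5.43, 117.66], [-154.24, 154.24]. Speed limits (degrees/s): [147.25, 147.25, 180, 180, 180, 180, 180].

### API

Orientations are given as [roll, pitch, yaw] about the fixed x, y, z axes, in that order (R = Rz(yaw) Ry(pitch) Rx(roll)).
In Python, from cell import env, optics, order gives the robot as it stands.
- The arm moves only by the shell command python3 -m creep 'ROWS' [FORCE]. ROWS is JSON, a list of rows, each a list of 7 numbers: the shift along the tool's x, y, z in cm, then the turn, a rotation vector about the tool's x, y, z in rad, then the opening, from 0 (shut) to 1 (fully open). A call has 1 to 20 rows; each row shifts and turns the pose as measured when the row begins, along the tool's axes as they then stand; what a row does not reach is not made up. A row lasts 1/10 s, in which the tool goes at most 50 mm and 8.59 degrees, less where a joint would pass 70% of its speed; a pose out of reach is approached as far as the arm can. A call with a gripper value outside its range is refused whole. The fingers move at their own pace and stop on an object; FORCE is the grip in N (left out, the last holds). Time passes only in rows, so rows that do not move let the fingers close. It gives the time, the measured TCP pose, the force and the opening at its end, in the units of the state.
- env.get_obs(): the state, without advancing time (a new reading comes with each control period).
- optics.read_camera(name): name is "scene" or "top" or "wrist"; returns a dict with "frame" (420x560x3 uint8, blue, green, red), "z_map" (420x560 float32, m along the optical axis (not along the pixel's ray), 0 where there is no reading), "fx", "fy", "cx", "cy" (pixels), "distortion" ([k1, k2, p1, p2, k3] as OpenCV has them; the pictures are not rectified), "R" (3x3) and "t" (3): a world point X has camera coordinates R X + t; the wrist camera has in their place "hand_eye" (4x4, takes a point from camera to tool coordinates, whose origin is the TCP and whose axes are the tool frame's). Camera axes: x right, y down, z forward; pixel columns grow to the right and rows downward; lengths in m; the calibration is good to about 2 mm. A picture is of the moment at which its call begins: read the wrist's pose just before it.
- order.sign_off(): hands the job in, once; it reports no verdict.
The state is a dict: "time_s": time; "qpos": joint angles; "joint_velocities": joint speeds; "effort": joint torques, N m; "tool_pos": TCP position; "tool_rot": TCP orientation; "force": force on the tool from outside, world axes, zero at the start; "wrist_torque": the same for the moment, N m; "grip_width": finger opening in m.
Only numpy, scipy, OpenCV 4.12 (cv2) and the standard library are available. Lean on these libraries where they do the work, as an engineer would, in place of code of your own. Each camera call takes 0.05 s, during which the arm holds its last target. There are 200 camera calls.

### The job

Clear the red and the blue tin out of the grey tray and stand both wholly on the plywood board; then fetch the hole saw from behind them and stand it, teeth up, in the middle of the bright ground steel disc; then lay the white tape roll flat on the white ring where the saw stood. Last, put each tin back upright in the tray where it stood at the start. Tip nothing over, and leave the yellow tape measure and the teal drill guide beside the work alone.

Things in the scene. Friction and masses are not known exactly. Their poses are not given: they have to be found in the camera images.
- red_tin_mid (a point): Red shop tin with a lid, an upright cylinder: 66 mm in diameter, 96 mm high to the shoulder (102 mm with the cap), 0.32 kg. The point is on its axis, 50 mm above its underside; z is up along the axis. It starts in the front row of the tray, left or right. Grasp the body.
- blue_tin_mid (a point): Blue shop tin with a lid, an upright cylinder: 60 mm in diameter, 121 mm high to the shoulder (127 mm with the cap), 0.32 kg. The point is on its axis, 60 mm above its underside; z is up along the axis. It starts in the front row of the tray, beside the red tin. Grasp the body.
- saw_mid (a point): Hole saw, a tan open cup standing teeth up: 44 mm in diameter, 46 mm high. The point is on its axis, 23 mm above its underside; z is up along the axis. It starts at the back of the tray on the white ring, close behind the gap between the two tins. Grasp the cup from outside.
- roll_mid (a point): Small white tape roll lying flat: 52 mm in diameter, 22 mm high. The point is on its axis, 11 mm above its underside; z is up. It starts on the bench in front of the tray. Grasp it across its outside.
- tray: Fixed grey steel tray, 170 mm (its x, front to back) by 210 mm (its y), floor 3 mm thick, lips 16 mm high (18 mm with their wired edge). The origin is at the centre of its underside; x points to its back, y to its left.
- back_mark (a point): Centre of the painted white ring (62 mm in diameter) on the tray floor, at the height of the floor's upper side, 25 mm behind the tray's centre. The saw stands on it at the start; the tape roll goes there.
- board: Fixed plywood board, 240 mm (its x) by 140 mm (its y), 12 mm thick, on which both tins stand side by side along its x while the work is done. The origin is at the centre of its underside.
- blank: Fixed bright ground steel disc (flange blank), 145 mm in diameter, 8 mm thick. The origin is at the centre of its underside; the hole saw goes on its middle.
- tape_measure: Yellow tape measure, 38 x 87 x 62 mm, standing on the bench beside the work. Bystander. Origin at its underside.
- drill_guide: Teal drill guide, a flat bar 36 x 90 x 11 mm, on the bench. Bystander. Origin at its underside.

How it is judged:
By the outcome, as a careful person would: the job done as asked, in the order asked, and still so for the second after the job is handed in, with the robot touching nothing.
It also fails if it takes over 112 s, if anything falls off the work surface, if the arm or the gripper's body presses on something with over 40 N, if the wrist force passes 120 N, or if a joint passes its speed limit or range.

## Working session

There is one attempt and no reset: what is moved stays moved. The work goes in short steps, Python scripts to look and compute and a shell command to move; the robot and the scene stay as the last step left them, time stands still between calls to the robot, and variables do not carry over. Pictures are saved under pics/ and viewed, on a budget of 14 in all, crops included, one or two more only if the job needs it, and the job is handed in when it is done.

```bash
ls; mkdir -p pics
python3 - <<'E'
from cell import env,optics
import cv2,numpy as np
o=env.get_obs();print({k:np.round(v,3).tolist() for k,v in o.items()})
for n in("scene","top"):
    c=optics.read_camera(n);cv2.imwrite(f"pics/{n}0.png",c["frame"]);print(n,{k:np.round(c[k],4).tolist() for k in c if k not in("frame","z_map")})
E
```

```text
pics
{'time_s': 0.0, 'qpos': [65.783, 18.44, -4.016, 83.176, 1.295, 78.541, -3.261], 'joint_velocities': [-0.047, -0.004, -0.003, -0.059, 0.014, 0.032, 0.061], 'effort': [-0.001, -49.129, -0.405, -31.253, -0.064, 0.044, 0.0], 'tool_pos': [0.275, -0.589, 0.291], 'tool_rot': [179.994, 0.112, -64.974], 'force': [-0.269, 0.737, 0.858], 'wrist_torque': [0.002, -0.03, 0.037], 'grip_width': 0.087}
scene {'fx': 493.7898, 'fy': 493.7898, 'cx': 280.6948, 'cy': 219.1867, 'distortion': [-0.1705, 0.0, 0.0, 0.0, 0.0], 'R': [[0.8517, -0.524, 0.0064], [-0.3587, -0.5918, -0.7218], [0.382, 0.6125, -0.692]], 't': [-0.5152, 0.1809, 1.4715]}
top {'fx': 408.1205, 'fy': 408.1205, 'cx': 285.8107, 'cy': 207.6631, 'distortion': [-0.0144, 0.0, 0.0, 0.0, 0.0], 'R': [[-0.0094, -0.9999, 0.0076], [-0.9913, 0.0083, -0.1311], [0.1311, -0.0088, -0.9913]], 't': [-0.1101, 0.5685, 0.963]}
```

View pics/scene0.png

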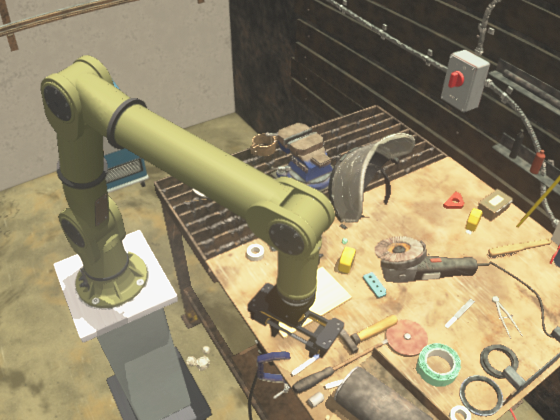

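View pics/top0.png

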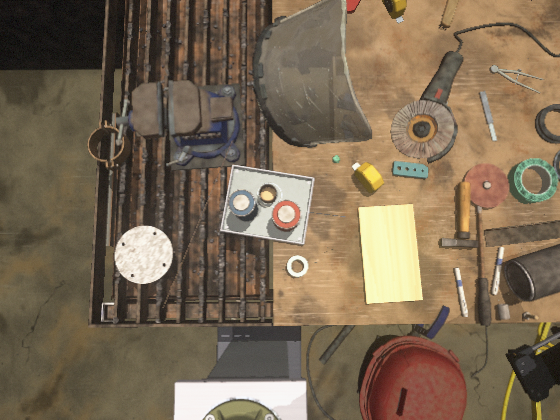

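The top view shows everything: blue tin (243,205), red tin (286,215), saw (267,193), tray centre ~(267,205), roll (297,266), disc (143,255), board (390,253), tape measure (370,177) and drill guide (410,169). The scene view has the arm clear of the work.

```bash
cat > h.py <<'E'
from cell import env,optics
import cv2,numpy as np
from scipy.spatial.transform import Rotation as Ro
def cam(n):
    o=env.get_obs();c=optics.read_camera(n);K=np.array([[c["fx"],0,c["cx"]],[0,c["fy"],c["cy"]],[0,0,1.]])
    if n=="wrist":
        T=np.eye(4);T[:3,:3]=Ro.from_euler("xyz",o["tool_rot"],degrees=True).as_matrix();T[:3,3]=o["tool_pos"]
        W=T@c["hand_eye"];c["Rw"],c["o"]=W[:3,:3],W[:3,3]
    else: c["Rw"],c["o"]=c["R"].T,-c["R"].T@c["t"]
    c["K"]=K;return c
def ray(c,px,z):
    p=cv2.undistortPoints(np.array(px,float).reshape(-1,1,2),c["K"],np.array(c["distortion"])).reshape(-1,2)
    d=np.c_[p,np.ones(len(p))]@c["Rw"].T
    return c["o"]+d*((z-c["o"][2])/d[:,2])[:,None]
def proj(c,X):
    R=c["Rw"].T
    return cv2.projectPoints(np.array(X,float).reshape(-1,1,3),cv2.Rodrigues(R)[0],-R@c["o"],c["K"],np.array(c["distortion"]))[0].reshape(-1,2)
def biggest(m,box):
    x0,y0,x1,y1=box;k=np.zeros(m.shape,np.uint8);k[y0:y1,x0:x1]=m[y0:y1,x0:x1]*255
    cs=cv2.findContours(k,cv2.RETR_EXTERNAL,cv2.CHAIN_APPROX_NONE)[0]
    return max(cs,key=cv2.contourArea)
E
python3 - <<'E'
from h import *
c=cam("top");f=c["frame"];hsv=cv2.cvtColor(f,cv2.COLOR_BGR2HSV);H,S,V=[hsv[...,i].astype(int) for i in range(3)]
cv2.imwrite("pics/crop.png",cv2.resize(f[150:320,90:440],None,fx=2.2,fy=2.2,interpolation=cv2.INTER_CUBIC))
def go(n,m,box,z):
    k=biggest(m,box);w=ray(c,k.reshape(-1,2),z)[:,:2].astype(np.float32)
    (cx,cy),r=cv2.minEnclosingCircle(w);mr=cv2.minAreaRect(w)
    px=k.reshape(-1,2).mean(0).astype(int);zz=c["z_map"][px[1],px[0]]
    P=ray(c,[px],0)[0];d=(P-c["o"]);Z=c["o"]+d*zz/(c["Rw"].T@d)[2]
    print(n,px,"circ",round(cx,3),round(cy,3),"d",round(2*r,3),"rect",np.round(mr[0],3),np.round(mr[1],3),round(mr[2],1),"depthpt",np.round(Z,3))
go("red",((H<8)|(H>172))&(S>110),(265,185,305,240),.096)
go("blue",(H>95)&(H<125)&(S>80),(225,180,260,230),.121)
go("saw",(S>60)&(H>10)&(H<30),(252,178,280,203),.046)
go("roll",(V>170)&(S<60),(280,250,315,285),.022)
go("disc",(V>140)&(S<60),(105,215,185,295),.008)
go("board",(H>15)&(H<40)&(V>180),(345,195,435,315),.012)
go("tray",(S<45)&(V>110),(210,155,325,250),.017)
go("measure",(H>15)&(H<35)&(S>150)&(V>120),(345,155,388,200),.062)
go("guide",(H>75)&(H<100)&(S>80),(388,155,435,185),.011)
E
```

```text
red [285 213] circ 0.546 -0.115 d 0.062 rect [ 0.545 -0.115] [0.06 0.06] 89.5 depthpt [ 0.547 -0.113  0.103]Traceback (most recent call last):
  File "<stdin>", line 11, in <module>
  File "<stdin>", line 5, in go
  File "h.py", line 21, in biggest
    return max(cs,key=cv2.contourArea)
ValueError: max() iterable argument is empty
```

View pics/crop.png

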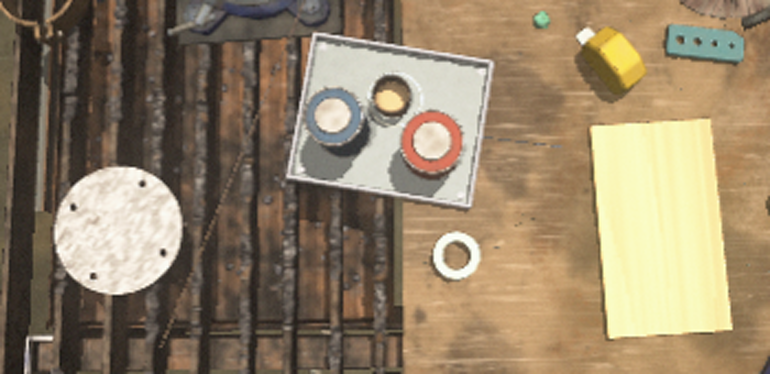

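The crop (2.2x, offset 90,150) shows the blue tin's rim at (335,116), the red's at (432,142), the saw's rim at (390,98), and the tray corners at (313,33), (493,61), (470,207) and (288,180).

Run:
```python
from h import *
c=cam("top");f=c["frame"];hsv=cv2.cvtColor(f,cv2.COLOR_BGR2HSV);H,S,V=[hsv[...,i].astype(int) for i in range(3)]
def go(n,m,box,z):
    try:k=biggest(m,box)
    except ValueError: print(n,"none");return
    w=ray(c,k.reshape(-1,2),z)[:,:2].astype(np.float32)
    (cx,cy),r=cv2.minEnclosingCircle(w);mr=cv2.minAreaRect(w)
    print(n,"circ",round(cx,3),round(cy,3),"d",round(2*r,3),"rect",np.round(mr[0],3),np.round(mr[1],3),round(mr[2],1))
p=lambda u,v:(u/2.2+90-.27,v/2.2+150-.27)
go("red",((H<8)|(H>172))&(S>110),(265,185,305,240),.096)
go("blue",(H>90)&(H<130)&(S>60)&(V>80),(225,180,260,230),.121)
go("saw",(S>60)&(H>8)&(H<35),(252,178,280,203),.046)
go("roll",(V>170)&(S<60),(280,250,315,285),.022)
go("disc",(V>140)&(S<60),(105,215,185,295),.008)
go("board",(H>15)&(H<40)&(V>180),(345,195,435,315),.012)
go("measure",(H>15)&(H<35)&(S>150)&(V>120),(345,155,388,200),.062)
go("guide",(H>75)&(H<100)&(S>80),(388,155,435,185),.011)
pts=lambda L,z:np.round(ray(c,[p(*q) for q in L],z),3)[:,:2].tolist()
print("blue",pts([(335,116)],.121),"saw",pts([(390,98)],.046),"red",pts([(432,142)],.096))
t=np.array(pts([(313,33),(493,61),(470,207),(288,180)],.018));print("tray",t.tolist(),t.mean(0))
e=t[0]+t[3]-t[1]-t[2];yaw=np.arctan2(-e[0],e[1]);print("yaw",np.degrees(yaw),"mark",t.mean(0)+.025*np.array([np.cos(yaw),np.sin(yaw)]))
```

```text
red circ 0.546 -0.115 d 0.062 rect [ 0.545 -0.115] [0.06 0.06] 89.5
blue circ 0.548 -0.007 d 0.0 rect [ 0.548 -0.007] [0. 0.] 0.0
saw circ 0.602 -0.072 d 0.045 rect [ 0.602 -0.071] [0.037 0.042] 89.7
roll circ 0.427 -0.142 d 0.053 rect [ 0.426 -0.142] [0.051 0.051] 71.1
disc circ 0.459 0.241 d 0.146 rect [0.458 0.24 ] [0.144 0.144] 81.1
board circ 0.454 -0.399 d 0.338 rect [ 0.454 -0.392] [0.196 0.294] 89.5
measure circ 0.64 -0.32 d 0.073 rect [ 0.643 -0.322] [0.069 0.038] 38.0
guide none
blue [[0.569, -0.016]] saw [[0.6, -0.069]] red [[0.544, -0.115]]
tray [[0.681, 0.02], [0.647, -0.187], [0.48, -0.158], [0.512, 0.047]] [ 0.58   -0.0695]
yaw -9.101124285235151 mark [ 0.60468527 -0.07345444]
```

```bash
cat > to.py <<'E'
import sys
from h import *
def st(): 
    o=env.get_obs();print("t",round(o["time_s"],2),"pos",np.round(o["tool_pos"],4),"rot",np.round(o["tool_rot"],2),"w",round(o["grip_width"],4),"F",np.round(o["force"],1))
    return o
if __name__=="__main__":
    o=st();R=Ro.from_euler("xyz",o["tool_rot"],degrees=True);x,y,z,yaw=map(float,sys.argv[1:5])
    print("shift cm",np.round(100*R.inv().apply(np.array([x,y,z])-o["tool_pos"]),2),"turn rad",np.round((R.inv()*Ro.from_euler("xyz",[180,0,yaw],degrees=True)).as_rotvec(),3))
E
python3 -m creep '[[0,0,0,0,0,-0.142,1],[0,0,0,0,0,-0.142,1],[0,0,0,0,0,-0.142,1],[0,0,0,0,0,-0.142,1],[0,0,0,0,0,-0.142,1],[0,0,0,0,0,-0.142,1],[0,0,0,0,0,-0.142,1],[0,0,0,0,0,-0.142,1]]' 30
python3 to.py .569 -.016 .30 0
python3 - <<'E'
from h import *
c=cam("top");p=lambda u,v:(u/2.2+90-.27,v/2.2+150-.27)
b=ray(c,[p(*q) for q in [(590,126),(712,119),(732,330),(608,338)]],.012);print("board",np.round(b[:,:2],3).tolist(),b.mean(0))
E
```

```text
time_s: 1.0
tool_pos: [0.2744, -0.5878, 0.2887]
tool_rot: [-179.7, 0.2, 2.7]
force: [-1.0, 0.3, 0.4]
grip_width: 0.0871
t 1.0 pos [ 0.2744 -0.5878  0.2887] rot [-1.7969e+02  1.5000e-01  2.7100e+00] w 0.0871 F [-1.   0.3  0.4]
shift cm [ 32.12 -55.73  -0.91] turn rad [-0.005  0.003  0.047]
board [[0.571, -0.297], [0.578, -0.438], [0.34, -0.449], [0.333, -0.31]] [ 0.45556082 -0.37337891  0.012     ]
```

```bash
python3 -m creep '[[2.47,-4.29,-0.1,0,0,0.02,1],[2.47,-4.29,-0.1,0,0,0.02,1],[2.47,-4.29,-0.1,0,0,0,1],[2.47,-4.29,-0.1,0,0,0,1],[2.47,-4.29,-0.1,0,0,0,1],[2.47,-4.29,-0.1,0,0,0,1],[2.47,-4.29,-0.1,0,0,0,1],[2.47,-4.29,-0.1,0,0,0,1],[2.47,-4.29,-0.1,0,0,0,1],[2.47,-4.29,-0.1,0,0,0,1],[2.47,-4.29,-0.1,0,0,0,1],[2.47,-4.29,0,0,0,0,1],[2.47,-4.29,0,0,0,0,1],[0,0,0,0,0,0,1]]'
python3 to.py .569 -.016 .30 0
python3 - <<'E'
from h import *
c=cam("wrist");cv2.imwrite("pics/w1.png",c["frame"])
for n,X in dict(blue=(.569,-.016,.121),red=(.545,-.115,.096),saw=(.601,-.070,.049)).items(): print(n,proj(c,X).round(0))
print(c["o"],c["Rw"].round(2))
E
```

```text
time_s: 2.45
tool_pos: [0.6002, -0.0231, 0.2986]
tool_rot: [-179.7, 0.1, -2.3]
force: [-0.4, 1.2, -0.0]
grip_width: 0.087
t 2.45 pos [ 0.6002 -0.0231  0.2986] rot [-1.7966e+02  1.2000e-01 -2.2600e+00] w 0.087 F [-0.4  1.2 -0. ]
shift cm [-3.14 -0.59 -0.13] turn rad [-0.006  0.002 -0.039]
blue [[246. 202.]]
red [[233. 284.]]
saw [[283. 228.]]
[0.60414086 0.05958368 0.3920553 ] [[ 1.   -0.04 -0.01]
 [-0.04 -0.95 -0.3 ]
 [-0.    0.3  -0.95]]
```

View pics/w1.png

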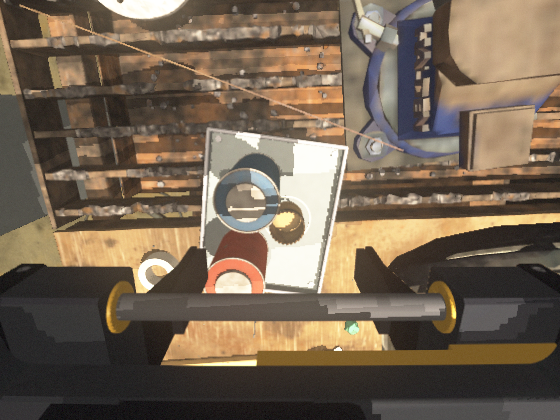

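The wrist picture shows blue's shoulder ring at about (247,200), against (246,202) predicted, so the estimate holds. The gripper's long side lies along the jaws.

```bash
python3 -m creep '[[-1.6,-0.3,0,0,0,-0.039,1],[-1.5,-0.3,0,0,0,0,1],[0,0,0,0,0,0,1],[0,0,2.5,0,0,0,1],[0,0,2.5,0,0,0,1],[0,0,2.5,0,0,0,1]]'; python3 to.py .569 -.016 .139 0
```

```text
time_s: 3.1
tool_pos: [0.5695, -0.0283, 0.225]
tool_rot: [179.8, -0.3, -1.3]
force: [-0.7, 0.2, -0.3]
grip_width: 0.0871
t 3.1 pos [ 0.5695 -0.0283  0.225 ] rot [179.81  -0.28  -1.28] w 0.0871 F [-0.7  0.2 -0.3]
shift cm [-0.11 -1.25  8.59] turn rad [ 0.003 -0.005 -0.022]
```

```bash
python3 -m creep '[[-0.1,-1.2,0,0,0,-0.02,1],[0,0,0,0,0,0,1],[0,0,0,0,0,0,1]]'; python3 to.py .569 -.016 .139 0
```

```text
time_s: 3.4
tool_pos: [0.5676, -0.0187, 0.223]
tool_rot: [179.8, 0.0, -0.4]
force: [-0.3, 0.2, 0.3]
grip_width: 0.0871
t 3.4 pos [ 0.5676 -0.0187  0.223 ] rot [ 1.7978e+02  1.0000e-02 -4.2000e-01] w 0.0871 F [-0.3  0.2  0.3]
shift cm [ 0.14 -0.3   8.4 ] turn rad [ 0.004  0.    -0.007]
```

```bash
python3 -m creep '[[0.1,-0.3,2,0,0,0,1],[0,0,2,0,0,0,1],[0,0,2,0,0,0,1],[0,0,2,0,0,0,1],[0,0,0,0,0,0,1]]'; python3 to.py .569 -.016 .139 0
```

```text
time_s: 3.9
tool_pos: [0.575, -0.0171, 0.1494]
tool_rot: [179.6, -0.9, -0.6]
force: [-0.2, 0.6, -0.4]
grip_width: 0.0872
t 3.9 pos [ 0.575  -0.0171  0.1494] rot [179.62  -0.86  -0.61] w 0.0872 F [-0.2  0.6 -0.4]
shift cm [-0.61 -0.11  1.03] turn rad [ 0.007 -0.015 -0.011]
```

```bash
python3 -m creep '[[-0.6,-0.1,1.0,0,-0.015,-0.01,1],[0,0,0,0,0,0,1]]'; python3 to.py .569 -.016 .139 0; python3 -m creep '[[0,0,0,0,0,0,0],[0,0,0,0,0,0,0],[0,0,0,0,0,0,0],[0,0,0,0,0,0,0],[0,0,0,0,0,0,0]]' 30;  python3 to.py .569 -.016 .139 0
```

```text
time_s: 4.1
tool_pos: [0.5703, -0.0163, 0.1414]
tool_rot: [179.6, -0.1, -0.0]
force: [-0.8, 0.1, 0.7]
grip_width: 0.0871
t 4.1 pos [ 0.5703 -0.0163  0.1414] rot [ 1.7958e+02 -1.3000e-01 -4.0000e-02] w 0.0871 F [-0.8  0.1  0.7]
shift cm [-0.13 -0.03  0.24] turn rad [ 0.007 -0.002 -0.001]
time_s: 4.6
tool_pos: [0.5714, -0.0163, 0.1446]
tool_rot: [179.5, -0.3, -0.1]
force: [-0.7, -0.0, -1.0]
grip_width: 0.0598
t 4.6 pos [ 0.5714 -0.0163  0.1446] rot [ 1.7951e+02 -3.1000e-01 -6.0000e-02] w 0.0598 F [-0.7 -0.  -1. ]
shift cm [-0.25 -0.04  0.56] turn rad [ 0.008 -0.005 -0.001]
```

```bash
python3 -m creep '[[0,0,-1.5,0,0,0,0],[0,0,-3,0,0,0,0],[0,0,-3,0,0,0,0],[0,0,-3,0,0,0,0],[0,0,-2,0,0,0,0],[0,0,-1,0,0,0,0],[0,0,0,0,0,0,0]]'; python3 to.py .526 -.370 .28 0
```

```text
time_s: 5.3
tool_pos: [0.5685, -0.0147, 0.2845]
tool_rot: [179.6, 0.0, 0.0]
force: [0.0, 0.0, -5.1]
grip_width: 0.0594
t 5.3 pos [ 0.5685 -0.0147  0.2845] rot [1.796e+02 0.000e+00 4.000e-02] w 0.0594 F [ 0.   0.  -5.1]
shift cm [-4.27 35.52  0.69] turn rad [0.007 0.    0.001]
```

```bash
python3 -m creep '[[-0.5,2,0,0,0,0,0],[-0.5,3.5,0,0,0,0,0],[-0.5,4,0,0,0,0,0],[-0.5,4,0,0,0,0,0],[-0.5,4,0,0,0,0,0],[-0.5,4,0,0,0,0,0],[-0.5,4,0,0,0,0,0],[-0.5,4,0,0,0,0,0],[-0.2,3,0,0,0,0,0],[0,2,0,0,0,0,0],[0,0,0,0,0,0,0]]'; python3 to.py .526 -.370 .16 0
```

```text
time_s: 6.4
tool_pos: [0.5206, -0.3686, 0.2682]
tool_rot: [-179.7, 1.2, 0.5]
force: [-0.0, 0.0, -4.3]
grip_width: 0.0592
t 6.4 pos [ 0.5206 -0.3686  0.2682] rot [-179.7     1.17    0.51] w 0.0592 F [-0.   0.  -4.3]
shift cm [ 0.76  0.21 10.81] turn rad [-0.005  0.02   0.009]
```

```bash
python3 -m creep '[[0.3,0.2,2,0,0.02,0.01,0],[0,0,2.5,0,0,0,0],[0,0,2.5,0,0,0,0],[0,0,1.5,0,0,0,0],[0,0,0,0,0,0,0]]'; python3 to.py .526 -.370 .154 0
```

```text
time_s: 6.9
tool_pos: [0.5249, -0.3639, 0.177]
tool_rot: [-179.2, 0.1, 0.2]
force: [0.6, 0.0, -4.6]
grip_width: 0.0595
t 6.9 pos [ 0.5249 -0.3639  0.177 ] rot [-1.7924e+02  1.1000e-01  2.2000e-01] w 0.0595 F [ 0.6  0.  -4.6]
shift cm [0.11 0.64 2.29] turn rad [-0.013  0.002  0.004]
```

```bash
python3 -m creep '[[0.1,0.6,0.8,-0.013,0,0,0],[0,0,0.7,0,0,0,0],[0,0,0.4,0,0,0,0],[0,0,0,0,0,0,0]]'; python3 to.py .526 -.370 .154 0
```

```text
time_s: 7.3
tool_pos: [0.5281, -0.3695, 0.1589]
tool_rot: [179.9, -0.1, 0.3]
force: [-0.7, -0.0, -4.3]
grip_width: 0.0593
t 7.3 pos [ 0.5281 -0.3695  0.1589] rot [ 1.7987e+02 -7.0000e-02  3.4000e-01] w 0.0593 F [-0.7 -0.  -4.3]
shift cm [-0.21  0.05  0.49] turn rad [ 0.002 -0.001  0.006]
```

```bash
python3 -m creep '[[-0.1,0,0.3,0,0,0,0],[0,0,0.25,0,0,0,0],[0,0,0.1,0,0,0,0]]'; python3 to.py .526 -.370 .154 0
```

```text
time_s: 7.6
tool_pos: [0.5278, -0.3701, 0.1537]
tool_rot: [179.8, -0.2, 0.3]
force: [0.8, -0.2, -3.8]
grip_width: 0.0594
t 7.6 pos [ 0.5278 -0.3701  0.1537] rot [179.77  -0.21   0.33] w 0.0594 F [ 0.8 -0.2 -3.8]
shift cm [-0.18 -0.01 -0.03] turn rad [ 0.004 -0.004  0.006]
```

```bash
python3 -m creep '[[0,0,0.2,0,0,0,0],[0,0,0.2,0,0,0,0]]'; python3 -m creep '[[0,0,0.15,0,0,0,0],[0,0,0.1,0,0,0,0]]'
```

```text
time_s: 7.8
tool_pos: [0.5279, -0.3708, 0.1536]
tool_rot: [179.7, -0.2, 0.3]
force: [-3.6, 2.6, 7.5]
grip_width: 0.0593
time_s: 8.0
tool_pos: [0.5279, -0.3707, 0.1536]
tool_rot: [179.6, -0.2, 0.2]
force: [-2.1, 2.1, 2.0]
grip_width: 0.0593
```

```bash
python3 -m creep '[[0,0,0,0,0,0,1],[0,0,0,0,0,0,1],[0,0,0,0,0,0,1],[0,0,0,0,0,0,1],[0,0,-2,0,0,0,1],[0,0,-2.5,0,0,0,1],[0,0,-2.5,0,0,0,1],[0,0,-2.5,0,0,0,1],[0,0,-2.5,0,0,0,1]]'; python3 to.py .545 -.115 .25 0
```

```text
time_s: 8.9
tool_pos: [0.5275, -0.3701, 0.273]
tool_rot: [179.7, -0.2, 0.3]
force: [0.3, -0.1, -0.0]
grip_width: 0.0869
t 8.9 pos [ 0.5275 -0.3701  0.273 ] rot [179.73  -0.2    0.28] w 0.0869 F [ 0.3 -0.1 -0. ]
shift cm [  1.87 -25.52   2.18] turn rad [ 0.005 -0.003  0.005]
```

Over to the red tin, with one wrist look.

```bash
python3 -m creep '[[0.3,-2,0,0,0,0,1],[0.3,-3.5,0,0,0,0,1],[0.3,-4,0,0,0,0,1],[0.3,-4,0,0,0,0,1],[0.3,-4,0,0,0,0,1],[0.3,-4,0,0,0,0,1],[0,-2.5,0,0,0,0,1],[0,-1.2,0,0,0,0,1],[0,0,0,0,0,0,1]]'; python3 to.py .545 -.115 .124 0
python3 - <<'E'
from h import *
c=cam("top");f=c["frame"];hsv=cv2.cvtColor(f,cv2.COLOR_BGR2HSV)
cv2.imwrite("pics/t2.png",cv2.resize(f[150:320,90:440],None,fx=2.2,fy=2.2,interpolation=cv2.INTER_CUBIC))
E
```

```text
time_s: 9.8
tool_pos: [0.5456, -0.1033, 0.2692]
tool_rot: [179.6, -0.5, 0.4]
force: [0.5, 0.6, 0.0]
grip_width: 0.0871
t 9.8 pos [ 0.5456 -0.1033  0.2692] rot [179.57  -0.49   0.41] w 0.0871 F [0.5 0.6 0. ]
shift cm [-0.19  1.06 14.53] turn rad [ 0.008 -0.009  0.007]
```

View pics/t2.png

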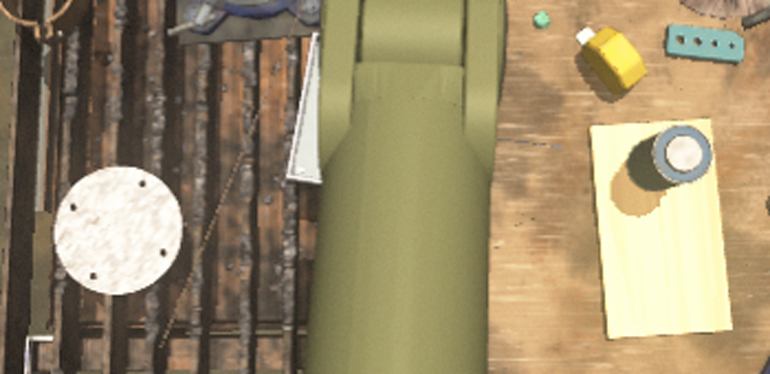

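The blue tin stands upright on the far end of the board (rim at 682,154 in the crop); the arm hides the tray. Now the red tin.

```bash
python3 -m creep '[[-0.2,1.1,0,0.008,-0.009,0.007,1],[0,0,2,0,0,0,1],[0,0,2.5,0,0,0,1],[-0.2,0,2.5,0,0,0,1],[-0.1,0,2,0,0,0,1],[0,0,0,0,0,0,1]]'; python3 to.py .545 -.115 .124 0
python3 - <<'E'
from h import *
c=cam("wrist");f=c["frame"];hsv=cv2.cvtColor(f,cv2.COLOR_BGR2HSV);H,S=hsv[...,0],hsv[...,1]
cv2.imwrite("pics/w2.png",f);print(proj(c,[.545,-.115,.096]),proj(c,[.545,-.115,.102]))
E
```

```text
time_s: 10.45
tool_pos: [0.5392, -0.1355, 0.1754]
tool_rot: [179.7, 0.1, -1.5]
force: [-0.7, 0.1, -0.3]
grip_width: 0.0869
t 10.45 pos [ 0.5392 -0.1355  0.1754] rot [ 1.7975e+02  1.4000e-01 -1.4700e+00] w 0.0869 F [-0.7  0.1 -0.3]
shift cm [ 0.54 -2.09  5.13] turn rad [ 0.004  0.002 -0.026]
[[288.86683453 222.24044663]] [[289.11217254 225.81501256]]
```

View pics/w2.png

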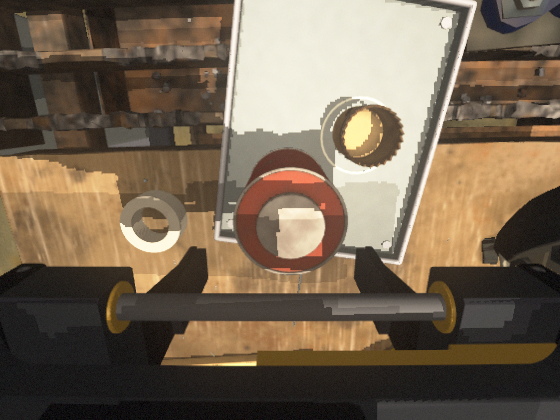

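Red's rim is centred at (291,221) against (289,222) predicted; the saw is at (365,135), on the ring. The hand has overshot in y by 2 cm; correct and go down.

```bash
python3 -m creep '[[0.3,-1.2,0,0,0,-0.026,1],[0.2,-0.8,0,0,0,0,1],[0,0,0,0,0,0,1],[0,0,0,0,0,0,1]]'; python3 to.py .546 -.115 .124 0
```

```text
time_s: 10.9
tool_pos: [0.5482, -0.117, 0.1807]
tool_rot: [179.6, -0.3, -0.1]
force: [0.0, 0.2, -0.1]
grip_width: 0.0871
t 10.9 pos [ 0.5482 -0.117   0.1807] rot [ 1.7962e+02 -3.1000e-01 -8.0000e-02] w 0.0871 F [ 0.   0.2 -0.1]
shift cm [-0.25 -0.24  5.67] turn rad [ 0.007 -0.005 -0.001]
```

```bash
python3 -m creep '[[-0.2,-0.2,1.5,0,-0.005,0,1],[-0.1,0,1.5,0,0,0,1],[-0.1,0,1.5,0,0,0,1],[-0.1,0,1.2,0,0,0,1],[0,0,0.5,0,0,0,1],[0,0,0,0,0,0,1]]'; python3 to.py .546 -.115 .124 0
```

```text
time_s: 11.5
tool_pos: [0.5419, -0.115, 0.1126]
tool_rot: [179.6, 0.1, -0.0]
force: [-0.1, 0.1, 0.6]
grip_width: 0.0873
t 11.5 pos [ 0.5419 -0.115   0.1126] rot [ 1.796e+02  1.000e-01 -3.000e-02] w 0.0873 F [-0.1  0.1  0.6]
shift cm [ 0.41  0.01 -1.14] turn rad [ 0.007  0.002 -0.   ]
```

```bash
python3 -m creep '[[0.4,0,-0.9,0,0,0,1],[0,0,0,0,0,0,1],[0,0,0,0,0,0,0],[0,0,0,0,0,0,0],[0,0,0,0,0,0,0],[0,0,0,0,0,0,0]]'; python3 to.py .546 -.115 .124 0; python3 -m creep '[[0,0,-1.5,0,0,0,0],[0,0,-3,0,0,0,0],[0,0,-3,0,0,0,0],[0,0,-3,0,0,0,0],[0,0,-3,0,0,0,0],[0,0,-2,0,0,0,0],[0,0,0,0,0,0,0]]';python3 to.py .386 -.377 .28 0
```

```text
time_s: 12.1
tool_pos: [0.5473, -0.1152, 0.1245]
tool_rot: [179.5, -0.0, -0.0]
force: [-0.8, 0.4, -0.3]
grip_width: 0.0646
t 12.1 pos [ 0.5473 -0.1152  0.1245] rot [ 1.7954e+02 -4.0000e-02 -4.0000e-02] w 0.0646 F [-0.8  0.4 -0.3]
shift cm [-0.13 -0.02  0.05] turn rad [ 0.008 -0.001 -0.001]
time_s: 12.8
tool_pos: [0.5457, -0.1128, 0.2873]
tool_rot: [179.6, 0.1, 0.1]
force: [-0.2, 0.2, -3.2]
grip_width: 0.0647
t 12.8 pos [ 0.5457 -0.1128  0.2873] rot [1.7962e+02 7.0000e-02 7.0000e-02] w 0.0647 F [-0.2  0.2 -3.2]
shift cm [-16.    26.39   0.93] turn rad [0.007 0.001 0.001]
```

```bash
python3 -m creep '[[-1.2,2,0,0,0,0,0],[-2,3.3,0,0,0,0,0],[-2.2,3.6,0,0,0,0,0],[-2.2,3.6,0,0,0,0,0],[-2.2,3.6,0,0,0,0,0],[-2.2,3.6,0,0,0,0,0],[-2,3,0,0,0,0,0],[-1.3,2,0,0,0,0,0],[0,0.5,0,0,0,0,0],[0,0,0,0,0,0,0],[0,0,0,0,0,0,0]]';python3 to.py .386 -.377 .145 0
```

```text
time_s: 13.9
tool_pos: [0.3853, -0.3685, 0.2783]
tool_rot: [-179.8, 0.5, 0.5]
force: [-0.0, -0.1, -2.9]
grip_width: 0.0645
t 13.9 pos [ 0.3853 -0.3685  0.2783] rot [-179.75    0.47    0.51] w 0.0645 F [-0.  -0.1 -2.9]
shift cm [ 0.17  0.91 13.33] turn rad [-0.004  0.008  0.009]
```

```bash
python3 -m creep '[[0.1,0.5,2,0,0.008,0.009,0],[0,0.4,2.5,0,0,0,0],[0,0,2.5,0,0,0,0],[0,0,2.5,0,0,0,0],[0,0,1.5,0,0,0,0],[0,0,0,0,0,0,0]]';python3 to.py .386 -.377 .1335 0
```

```text
time_s: 14.5
tool_pos: [0.3949, -0.3668, 0.165]
tool_rot: [-179.6, -0.3, 1.0]
force: [-0.4, 0.4, -2.2]
grip_width: 0.0647
t 14.5 pos [ 0.3949 -0.3668  0.165 ] rot [-179.61   -0.27    1.02] w 0.0647 F [-0.4  0.4 -2.2]
shift cm [-0.93  1.03  3.14] turn rad [-0.007 -0.005  0.018]
```

```bash
python3 -m creep '[[-0.8,0.9,0.8,-0.007,-0.005,0.018,0],[-0.1,0.1,0.7,0,0,0,0],[0,0,0.7,0,0,0,0],[0,0,0.2,0,0,0,0]]';python3 to.py .386 -.377 .1335 0
```

```text
time_s: 14.9
tool_pos: [0.3882, -0.3767, 0.1417]
tool_rot: [179.8, -0.1, 0.1]
force: [0.6, -0.2, -2.1]
grip_width: 0.065
t 14.9 pos [ 0.3882 -0.3767  0.1417] rot [ 1.7982e+02 -1.3000e-01  1.2000e-01] w 0.065 F [ 0.6 -0.2 -2.1]
shift cm [-0.22  0.03  0.82] turn rad [ 0.003 -0.002  0.002]
```

```bash
python3 -m creep '[[-0.1,0,0.4,0,0,0,0],[0,0,0.3,0,0,0,0],[0,0,0.15,0,0,0,0],[0,0,0.15,0,0,0,0]]';python3 -m creep '[[0,0,0.15,0,0,0,0],[0,0,0.15,0,0,0,0]]'
```

```text
time_s: 15.3
tool_pos: [0.3878, -0.377, 0.1333]
tool_rot: [179.8, -0.2, 0.1]
force: [-4.9, 5.0, 16.6]
grip_width: 0.065
time_s: 15.5
tool_pos: [0.3879, -0.3771, 0.1334]
tool_rot: [179.7, -0.1, 0.1]
force: [-2.9, 2.7, 7.7]
grip_width: 0.0649
```

```bash
python3 -m creep '[[0,0,0,0,0,0,1],[0,0,0,0,0,0,1],[0,0,0,0,0,0,1],[0,0,0,0,0,0,1],[0,0,-2,0,0,0,1],[0,0,-3,0,0,0,1],[0,0,-3,0,0,0,1],[0,0,-3,0,0,0,1],[0,0,-1.5,0,0,0,1],[1.2,-1.8,0,0,0,0,1],[2.2,-3.1,0,0,0,0,1],[2.5,-3.6,0,0,0,0,1],[2.5,-3.6,0,0,0,0,1],[2.5,-3.6,0,0,0,0,1],[2.5,-3.6,0,0,0,0,1],[2.5,-3.6,0,0,0,0,0.75],[2.0,-2.8,0,0,0,0,0.75],[1.2,-1.8,0,0,0,0,0.75],[0,0,0,0,0,0,0.75]]';python3 to.py .601 -.071 .082 0
```

```text
time_s: 17.4
tool_pos: [0.5871, -0.0946, 0.2642]
tool_rot: [179.5, -0.6, -0.3]
force: [0.3, 0.6, 0.0]
grip_width: 0.0676
t 17.4 pos [ 0.5871 -0.0946  0.2642] rot [179.5   -0.62  -0.32] w 0.0676 F [0.3 0.6 0. ]
shift cm [ 1.18 -2.53 18.21] turn rad [ 0.009 -0.011 -0.006]
```

```bash
python3 -m creep '[[0.6,-1.3,0,0.009,-0.011,-0.006,0.75],[0.5,-1.2,2,0,0,0,0.75],[0,0,2.5,0,0,0,0.75],[-0.1,0,2.5,0,0,0,0.75],[-0.1,0,2,0,0,0,0.75],[0,0,0,0,0,0,0.75],[0,0,0,0,0,0,0.75]]';python3 to.py .601 -.071 .082 0
python3 - <<'E'
from h import *
c=cam("wrist");f=c["frame"];cv2.imwrite("pics/w3.png",f);print(proj(c,[[.601,-.071,.049],[.605,-.073,.003],[.427,-.142,.022]]).round())
E
```

```text
time_s: 18.1
tool_pos: [0.5968, -0.073, 0.1721]
tool_rot: [180.0, 0.1, -0.4]
force: [-0.7, -0.1, -0.2]
grip_width: 0.0654
t 18.1 pos [ 0.5968 -0.073   0.1721] rot [ 1.7998e+02  9.0000e-02 -4.0000e-01] w 0.0654 F [-0.7 -0.1 -0.2]
shift cm [ 0.43 -0.21  9.01] turn rad [ 0.     0.002 -0.007]
[[286. 226.]
 [289. 210.]
 [ 95. 289.]]
```

View pics/w3.png

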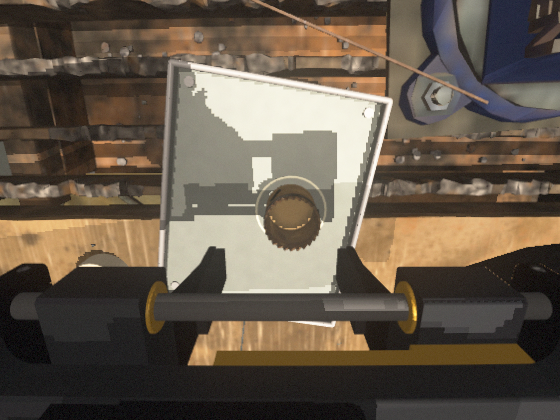

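The saw's rim is centred at (292,224), about 3 mm further in x than predicted; the ring is at (291,208) against (289,210). I take the saw as (.604,-.070) and the mark as (.606,-.072).

```bash
python3 -m creep '[[0.6,-0.3,1.5,0,0,-0.007,0.75],[-0.1,0,2,0,0,0,0.75],[-0.1,0,2,0,0,0,0.75],[0,0,1.2,0,0,0,0.75],[0,0,0,0,0,0,0.75],[0,0,0,0,0,0,0.75]]';python3 to.py .604 -.070 .082 0
```

```text
time_s: 18.75
tool_pos: [0.6061, -0.0706, 0.1061]
tool_rot: [179.9, -0.5, -0.1]
force: [0.3, 0.7, 0.8]
grip_width: 0.0653
t 18.75 pos [ 0.6061 -0.0706  0.1061] rot [ 1.7988e+02 -4.7000e-01 -5.0000e-02] w 0.0653 F [0.3 0.7 0.8]
shift cm [-0.23 -0.07  2.41] turn rad [ 0.002 -0.008 -0.001]
```

```bash
python3 -m creep '[[-0.2,-0.1,1,0,-0.008,0,0.75],[0,0,1,0,0,0,0.75],[0,0,0.5,0,0,0,0.75],[0,0,0,0,0,0,0.75]]';python3 to.py .604 -.070 .082 0;python3 -m creep '[[0,0,0,0,0,0,0],[0,0,0,0,0,0,0],[0,0,0,0,0,0,0],[0,0,0,0,0,0,0]]' 20;python3 to.py .604 -.070 .082 0
```

```text
time_s: 19.15
tool_pos: [0.6055, -0.0697, 0.0811]
tool_rot: [179.8, -0.2, -0.1]
force: [-0.2, -0.3, 0.3]
grip_width: 0.0651
t 19.15 pos [ 0.6055 -0.0697  0.0811] rot [ 1.7984e+02 -1.8000e-01 -6.0000e-02] w 0.0651 F [-0.2 -0.3  0.3]
shift cm [-0.15  0.03 -0.09] turn rad [ 0.003 -0.003 -0.001]
time_s: 19.55
tool_pos: [0.6059, -0.0698, 0.0817]
tool_rot: [179.8, -0.2, -0.1]
force: [-0.5, -0.2, -1.2]
grip_width: 0.0426
t 19.55 pos [ 0.6059 -0.0698  0.0817] rot [ 1.7983e+02 -2.2000e-01 -6.0000e-02] w 0.0426 F [-0.5 -0.2 -1.2]
shift cm [-0.19  0.02 -0.03] turn rad [ 0.003 -0.004 -0.001]
```

```bash
python3 -m creep '[[0,0,-1.5,0,0,0,0],[0,0,-3,0,0,0,0],[0,0,-3,0,0,0,0],[0,0,-2,0,0,0,0],[-1,-2,0,0,0,0,0],[-1.6,-3.4,0,0,0,0,0],[-1.9,-4,0,0,0,0,0],[-1.9,-4,0,0,0,0,0],[-1.9,-4,0,0,0,0,0],[-1.9,-4,0,0,0,0,0],[-1.9,-4,0,0,0,0,0],[-1.3,-2.8,0,0,0,0,0],[-0.8,-1.5,0,0,0,0,0],[0,0,0,0,0,0,0],[0,0,0,0,0,0,0]]';python3 to.py .459 .241 .0867 0
```

```text
time_s: 21.05
tool_pos: [0.4504, 0.2442, 0.1842]
tool_rot: [179.6, -0.5, 0.3]
force: [0.5, 0.2, -0.4]
grip_width: 0.0423
t 21.05 pos [0.4504 0.2442 0.1842] rot [179.65  -0.46   0.26] w 0.0423 F [ 0.5  0.2 -0.4]
shift cm [0.78 0.26 9.76] turn rad [ 0.006 -0.008  0.005]
```

```bash
python3 -m creep '[[0.8,0.3,1.5,0,-0.008,0,0],[0,0,2,0,0,0,0],[0,0,2,0,0,0,0],[0,0,1.5,0,0,0,0],[0,0,0,0,0,0,0],[0,0,0,0,0,0,0]]';python3 to.py .459 .241 .0867 0
```

```text
time_s: 21.65
tool_pos: [0.4625, 0.2336, 0.1126]
tool_rot: [179.4, -0.1, -0.3]
force: [0.8, -0.5, -0.3]
grip_width: 0.0424
t 21.65 pos [0.4625 0.2336 0.1126] rot [ 1.7943e+02 -1.4000e-01 -3.5000e-01] w 0.0424 F [ 0.8 -0.5 -0.3]
shift cm [-0.36 -0.76  2.58] turn rad [ 0.01  -0.002 -0.006]
```

```bash
python3 -m creep '[[-0.3,-0.7,0.8,0.01,0,-0.006,0],[0,0,0.8,0,0,0,0],[0,0,0.4,0,0,0,0],[0,0,0,0,0,0,0]]';python3 to.py .459 .241 .0867 0
python3 - <<'E'
from h import *
c=cam("wrist");f=c["frame"];cv2.imwrite("pics/w4.png",f);print(proj(c,[[.459,.241,.008]]+[[.459+.0725*np.cos(a),.241+.0725*np.sin(a),.008] for a in np.arange(4)*np.pi/2]).round())
E
```

```text
time_s: 22.05
tool_pos: [0.4607, 0.2414, 0.0929]
tool_rot: [-179.9, -0.3, -0.0]
force: [0.2, -0.3, -1.4]
grip_width: 0.0423
t 22.05 pos [0.4607 0.2414 0.0929] rot [-1.799e+02 -3.300e-01 -2.000e-02] w 0.0423 F [ 0.2 -0.3 -1.4]
shift cm [-0.18  0.04  0.62] turn rad [-0.002 -0.006 -0.   ]
[[276. 251.]
 [390. 251.]
 [276. 134.]
 [162. 251.]
 [277. 344.]]
```

View pics/w4.png

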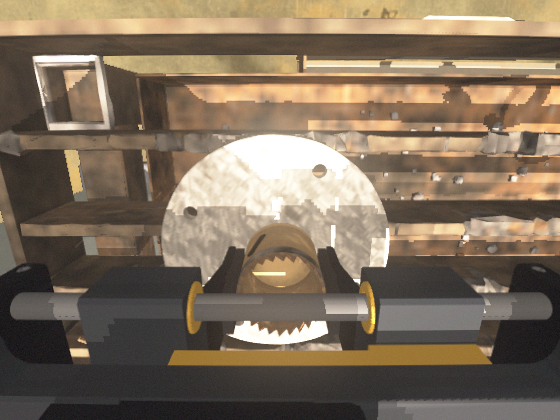

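Disc edges sit at 162, 389, 135 and 343 px, within 1 px of prediction. Lower the last 6 mm.

```bash
python3 -m creep '[[-0.2,0,0.3,0,-0.006,0,0],[0,0,0.3,0,0,0,0],[0,0,0.15,0,0,0,0],[0,0,0.15,0,0,0,0]]';python3 -m creep '[[0,0,0.15,0,0,0,0],[0,0,0.15,0,0,0,0]]'
```

```text
time_s: 22.5
tool_pos: [0.4593, 0.242, 0.0864]
tool_rot: [-180.0, -0.0, -0.0]
force: [-6.6, -3.9, 20.3]
grip_width: 0.0427
time_s: 22.7
tool_pos: [0.4593, 0.2422, 0.0865]
tool_rot: [179.8, -0.0, -0.0]
force: [-4.5, -2.8, 12.9]
grip_width: 0.0423
```

```bash
python3 -m creep '[[0,0,0,0,0,0,0.8],[0,0,0,0,0,0,0.8],[0,0,0,0,0,0,0.8],[0,0,0,0,0,0,0.8],[0,0,-1.5,0,0,0,0.8],[0,0,-2.5,0,0,0,0.8],[0,0,-2.5,0,0,0,0.8],[0,0,-2,0,0,0,0.8],[0,1.8,0,0,0,0,0.8],[-0.3,3.2,0,0,0,0,0.8],[-0.4,4.2,0,0,0,0,0.8],[-0.4,4.2,0,0,0,0,0.8],[-0.4,4.2,0,0,0,0,0.8],[-0.4,4.2,0,0,0,0,0.8],[-0.4,4.2,0,0,0,0,0.8],[-0.4,4.2,0,0,0,0,0.8],[-0.2,3,0,0,0,0,0.8],[0,2,0,0,0,0,0.8],[0,0,0,0,0,0,0.8],[0,0,0,0,0,0,0.8]]';python3 to.py .427 -.142 .072 0
python3 - <<'E'
from h import *
c=cam("wrist");f=c["frame"];cv2.imwrite("pics/w5.png",f);print(proj(c,[[.427,-.142,.022]]).round())
c=cam("top");f=c["frame"];cv2.imwrite("pics/t5.png",cv2.resize(f[150:320,90:440],None,fx=2.2,fy=2.2,interpolation=cv2.INTER_CUBIC));print(proj(c,[[.459,.241,.008],[.459,.241,.054]]).round(1))
E
```

```text
time_s: 24.7
tool_pos: [0.4344, -0.1167, 0.1908]
tool_rot: [-180.0, -1.2, 0.5]
force: [-0.3, 0.5, -0.8]
grip_width: 0.0695
t 24.7 pos [ 0.4344 -0.1167  0.1908] rot [-179.97   -1.22    0.53] w 0.0695 F [-0.3  0.5 -0.8]
shift cm [-1.01  2.53 11.86] turn rad [-0.001 -0.021  0.009]
[[268. 237.]]
[[143.  253.7]
 [136.4 253.3]]
```

View pics/w5.png

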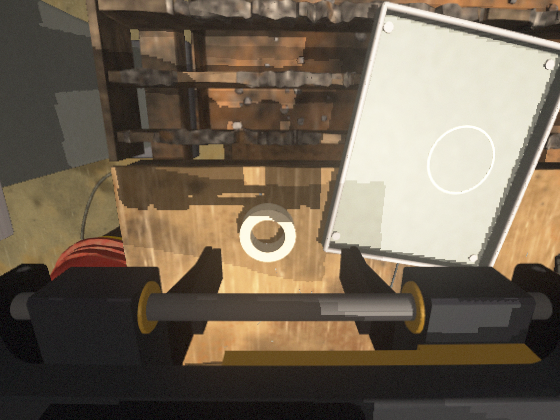

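View pics/t5.png

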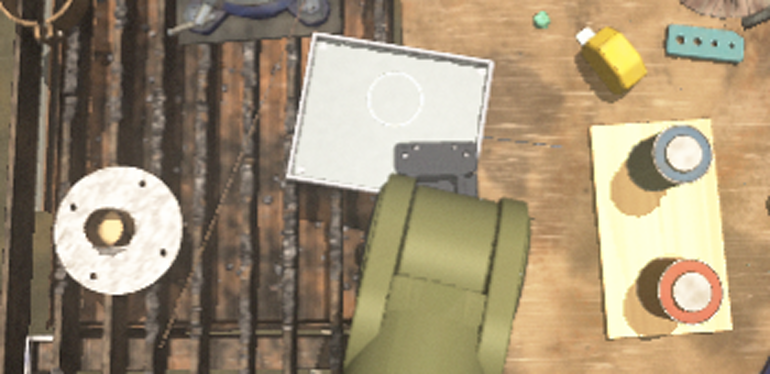

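Roll centre is (267,237) against (268,237) predicted. The top crop shows the saw standing on the disc at about (107,230), both tins on the board, and the empty ring at (396,98).

```bash
python3 -m creep '[[-0.5,1.3,0,0,-0.02,0.009,0.8],[-0.4,1.2,1.5,0,0,0,0.8],[0,0,2.5,0,0,0,0.8],[0,0,2.5,0,0,0,0.8],[0,0,1.5,0,0,0,0.8],[0,0,0,0,0,0,0.8],[0,0,0,0,0,0,0.8]]';python3 to.py .427 -.142 .073 0
python3 - <<'E'
from h import *
c=cam("top");print("ring",ray(c,[(396/2.2+90-.27,98/2.2+150-.27)],.003))
f=c["frame"];V=cv2.cvtColor(f,cv2.COLOR_BGR2HSV)[...,2]
E
```

```text
time_s: 25.5
tool_pos: [0.4264, -0.1403, 0.1097]
tool_rot: [179.9, 0.1, 0.6]
force: [-0.4, 0.2, 0.1]
grip_width: 0.0698
t 25.5 pos [ 0.4264 -0.1403  0.1097] rot [1.7991e+02 1.1000e-01 6.3000e-01] w 0.0698 F [-0.4  0.2  0.1]
shift cm [0.07 0.16 3.67] turn rad [0.002 0.002 0.011]
ring [[ 0.60688609 -0.07477367  0.003     ]]
```

```bash
python3 -m creep '[[0,0.2,1.5,0,0,0.01,0.8],[0,0,1.2,0,0,0,0.8],[0,0,0.6,0,0,0,0.8],[0,0,0,0,0,0,0.8]]';python3 to.py .427 -.142 .073 0
```

```text
time_s: 25.95
tool_pos: [0.429, -0.1432, 0.079]
tool_rot: [179.7, -0.2, 0.1]
force: [-0.2, -0.2, -0.1]
grip_width: 0.0696
t 25.95 pos [ 0.429  -0.1432  0.079 ] rot [ 1.7972e+02 -2.0000e-01  1.1000e-01] w 0.0696 F [-0.2 -0.2 -0.1]
shift cm [-0.2  -0.12  0.6 ] turn rad [ 0.005 -0.003  0.002]
```

```bash
python3 -m creep '[[-0.2,-0.1,0.5,0,0,0,0.8],[0,0,0.2,0,0,0,0.8]]';python3 -m creep '[[0,0,0.1,0,0,0,0],[0,0,0.05,0,0,0,0],[0,0,0.05,0,0,0,0],[0,0,0,0,0,0,0]]' 20;python3 to.py .606 -.074 .18 0
```

```text
time_s: 26.15
tool_pos: [0.4275, -0.1423, 0.0724]
tool_rot: [179.7, -0.3, 0.1]
force: [0.6, 0.7, -0.2]
grip_width: 0.0696
time_s: 26.55
tool_pos: [0.4276, -0.1423, 0.0706]
tool_rot: [179.7, -0.3, 0.1]
force: [-0.0, -0.0, -0.6]
grip_width: 0.0509
t 26.55 pos [ 0.4276 -0.1423  0.0706] rot [ 1.7967e+02 -2.8000e-01  1.4000e-01] w 0.0509 F [-0.  -0.  -0.6]
shift cm [ 17.91  -6.72 -10.89] turn rad [ 0.006 -0.005  0.002]
```

```bash
python3 -m creep '[[0,0,-1.5,0,0,0,0],[0,0,-3,0,0,0,0],[0,0,-2.5,0,0,0,0],[0,0,-1,0,0,0,0],[2,-0.7,0,0,0,0,0],[3.3,-1.2,0,0,0,0,0],[3.7,-1.4,0,0,0,0,0],[3.7,-1.4,0,0,0,0,0],[2.8,-1.1,0,0,0,0,0],[1.5,-0.6,0,0,0,0,0],[0,0,0,0,0,0,0],[0,0,0,0,0,0,0]]';python3 to.py .606 -.074 .075 0
```

```text
time_s: 27.75
tool_pos: [0.6, -0.0769, 0.1471]
tool_rot: [179.7, 0.1, -0.2]
force: [-0.5, -0.8, -0.5]
grip_width: 0.0506
t 27.75 pos [ 0.6    -0.0769  0.1471] rot [ 1.7972e+02  1.1000e-01 -1.8000e-01] w 0.0506 F [-0.5 -0.8 -0.5]
shift cm [ 0.62 -0.33  7.2 ] turn rad [ 0.005  0.002 -0.003]
```

```bash
python3 -m creep '[[0.6,-0.3,1.5,0,0,0,0],[0,0,1.8,0,0,0,0],[0,0,1.5,0,0,0,0],[0,0,0.6,0,0,0,0],[0,0,0,0,0,0,0],[0,0,0,0,0,0,0]]';python3 to.py .606 -.074 .075 0
```

```text
time_s: 28.35
tool_pos: [0.602, -0.0772, 0.0872]
tool_rot: [179.6, 0.4, -0.4]
force: [0.4, 0.3, -1.0]
grip_width: 0.0505
t 28.35 pos [ 0.602  -0.0772  0.0872] rot [179.58   0.37  -0.42] w 0.0505 F [ 0.4  0.3 -1. ]
shift cm [ 0.4  -0.33  1.22] turn rad [ 0.007  0.006 -0.007]
```

```bash
python3 -m creep '[[0.4,-0.3,0.3,0.007,0.006,-0.007,0],[0,0,0.3,0,0,0,0],[0,0,0,0,0,0,0]]';python3 to.py .606 -.074 .0745 0
python3 - <<'E'
from h import *
c=cam("wrist");f=c["frame"];cv2.imwrite("pics/w6.png",f);print(proj(c,[[.606,-.074,.003]]).round())
E
```

```text
time_s: 28.65
tool_pos: [0.6074, -0.0742, 0.0824]
tool_rot: [180.0, -0.2, 0.0]
force: [0.3, 1.2, 0.5]
grip_width: 0.0508
t 28.65 pos [ 0.6074 -0.0742  0.0824] rot [ 1.7998e+02 -1.7000e-01  0.0000e+00] w 0.0508 F [0.3 1.2 0.5]
shift cm [-0.14 -0.02  0.79] turn rad [ 0.    -0.003  0.   ]
[[277. 254.]]
```

View pics/w6.png

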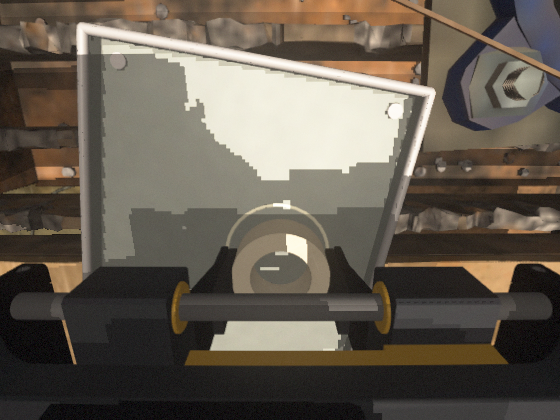

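The ring is centred at column 277, as predicted, so the roll is above it. Lower and release.

```bash
python3 -m creep '[[-0.1,0,0.5,0,0,0,0],[0,0,0.3,0,0,0,0],[0,0,0.15,0,0,0,0],[0,0,0.1,0,0,0,0]]';python3 to.py .606 -.074 .0737 0
```

```text
time_s: 29.1
tool_pos: [0.6073, -0.0741, 0.0735]
tool_rot: [179.9, -0.3, 0.0]
force: [-4.7, 0.2, 13.4]
grip_width: 0.051
t 29.1 pos [ 0.6073 -0.0741  0.0735] rot [ 1.7993e+02 -2.7000e-01  1.0000e-02] w 0.051 F [-4.7  0.2 13.4]
shift cm [-0.13 -0.01 -0.02] turn rad [ 0.001 -0.005  0.   ]
```

```bash
python3 -m creep '[[0,0,0,0,0,0,0.8],[0,0,0,0,0,0,0.8],[0,0,0,0,0,0,0.8],[0,0,0,0,0,0,0.8],[0,0,-2,0,0,0,0.8],[0,0,-3,0,0,0,0.8],[0,0,-3.5,0,0,0,1],[0,0,-3.5,0,0,0,1],[0,0,-3,0,0,0,1],[0,0,-1.5,0,0,0,1],[-1.3,1.8,0,0,0,0,1],[-2.2,3.1,0,0,0,0,1],[-2.7,3.7,0,0,0,0,1],[-2.7,3.7,0,0,0,0,1],[-2.7,3.7,0,0,0,0,1],[-2.7,3.7,0,0,0,0,1],[-2.7,3.7,0,0,0,0,1],[-2,2.8,0,0,0,0,1],[-1.3,1.8,0,0,0,0,1],[0,0,0,0,0,0,1]]';python3 to.py .388 -.377 .133 0
```

```text
time_s: 31.1
tool_pos: [0.3933, -0.3622, 0.2346]
tool_rot: [-179.7, 0.2, 0.2]
force: [-1.9, 0.1, 0.5]
grip_width: 0.0869
t 31.1 pos [ 0.3933 -0.3622  0.2346] rot [-179.66    0.24    0.23] w 0.0869 F [-1.9  0.1  0.5]
shift cm [-0.5   1.53 10.15] turn rad [-0.006  0.004  0.004]
```

```bash
python3 -m creep '[[0,0,0,0,0,0,1]]'
python3 - <<'E'
from h import *
c=cam("wrist");f=c["frame"];hsv=cv2.cvtColor(f,cv2.COLOR_BGR2HSV);H,S,V=[hsv[...,i].astype(int) for i in range(3)]
k=biggest(((H<8)|(H>172))&(S>110),(120,100,420,262));w=ray(c,k.reshape(-1,2),.108)[:,:2].astype(np.float32)
print("red rim",cv2.minEnclosingCircle(w),cv2.boundingRect(k),proj(c,[.388,-.377,.108]))
c=cam("top");f=c["frame"];cv2.imwrite("pics/t7.png",cv2.resize(f[150:290,90:440],None,fx=2.2,fy=2.2,interpolation=cv2.INTER_CUBIC))
E
python3 to.py .388 -.377 .133 0
```

```text
time_s: 31.2
tool_pos: [0.3932, -0.3618, 0.2339]
tool_rot: [-179.6, 0.3, 0.2]
force: [0.3, 0.2, -0.6]
grip_width: 0.0874
red rim ((0.2870296537876129, -0.34944695234298706), 0.04453780874609947) (120, 154, 65, 108) [[273.89019938 246.66774551]]
t 31.3 pos [ 0.3937 -0.3613  0.2341] rot [-179.61    0.27    0.29] w 0.0875 F [ 0.3 -0.3 -0.7]
shift cm [-0.53  1.63 10.1 ] turn rad [-0.007  0.005  0.005]
```

View pics/t7.png

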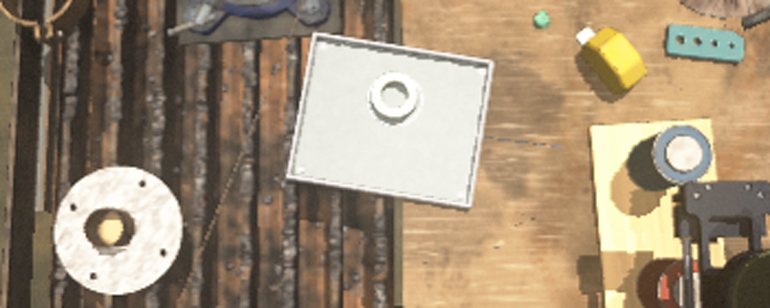

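The roll lies on the ring (393,98), the saw stands on the disc (108,230), and the red rim mask caught the red stool, so I use the release pose. Fetch the red tin.

```bash
python3 -m creep '[[-0.3,0.9,0,-0.007,0.005,0.005,1],[-0.2,0.7,0,0,0,0,1],[0,0,2,0,0,0,1],[0,0,2,0,0,0,1],[0,0,1,0,0,0,1],[0,0,0,0,0,0,1]]';python3 to.py .388 -.377 .133 0
```

```text
time_s: 31.9
tool_pos: [0.3928, -0.3764, 0.1835]
tool_rot: [179.9, -0.2, 0.5]
force: [0.1, -0.8, -0.2]
grip_width: 0.0869
t 31.9 pos [ 0.3928 -0.3764  0.1835] rot [179.85  -0.21   0.48] w 0.0869 F [ 0.1 -0.8 -0.2]
shift cm [-0.5   0.04  5.05] turn rad [ 0.003 -0.004  0.008]
```

```bash
python3 -m creep '[[-0.5,0,1.5,0,0,0.008,1],[0,0,1.5,0,0,0,1],[0,0,1.2,0,0,0,1],[0,0,0.5,0,0,0,1],[0,0,0,0,0,0,1],[0,0,0,0,0,0,1]]';python3 to.py .388 -.377 .133 0
```

```text
time_s: 32.5
tool_pos: [0.3906, -0.3775, 0.1368]
tool_rot: [179.7, -0.4, 0.1]
force: [0.4, 0.9, -0.5]
grip_width: 0.087
t 32.5 pos [ 0.3906 -0.3775  0.1368] rot [ 1.797e+02 -4.200e-01  1.400e-01] w 0.087 F [ 0.4  0.9 -0.5]
shift cm [-0.26 -0.06  0.38] turn rad [ 0.005 -0.007  0.002]
```

```bash
python3 -m creep '[[-0.25,0,0.3,0,-0.007,0,1],[0,0,0,0,0,0,1],[0,0,0,0,0,0,0],[0,0,0,0,0,0,0],[0,0,0,0,0,0,0],[0,0,0,0,0,0,0],[0,0,0,0,0,0,0]]' 30;python3 to.py .388 -.377 .133 0;python3 -m creep '[[0,0,-1.5,0,0,0,0],[0,0,-3,0,0,0,0],[0,0,-3.5,0,0,0,0],[0,0,-3.5,0,0,0,0],[0,0,-2.5,0,0,0,0],[0,0,-1.2,0,0,0,0],[0,0,0,0,0,0,0]]';python3 to.py .547 -.115 .28 0
```

```text
time_s: 33.2
tool_pos: [0.3886, -0.3784, 0.1354]
tool_rot: [179.6, -0.1, 0.1]
force: [-0.8, -0.7, -0.8]
grip_width: 0.0643
t 33.2 pos [ 0.3886 -0.3784  0.1354] rot [ 1.7956e+02 -8.0000e-02  1.4000e-01] w 0.0643 F [-0.8 -0.7 -0.8]
shift cm [-0.06 -0.14  0.24] turn rad [ 0.008 -0.001  0.002]
time_s: 33.9
tool_pos: [0.3872, -0.3752, 0.2946]
tool_rot: [179.8, 0.1, 0.2]
force: [0.1, 0.3, -2.9]
grip_width: 0.0646
t 33.9 pos [ 0.3872 -0.3752  0.2946] rot [1.798e+02 8.000e-02 2.100e-01] w 0.0646 F [ 0.1  0.3 -2.9]
shift cm [ 16.08 -25.96   1.35] turn rad [0.003 0.001 0.004]
```

```bash
python3 -m creep '[[1.2,-2,0,0,0,0,0],[2,-3.3,0,0,0,0,0],[2.2,-3.6,0,0,0,0,0],[2.2,-3.6,0,0,0,0,0],[2.2,-3.6,0,0,0,0,0],[2.2,-3.6,0,0,0,0,0],[2,-3,0,0,0,0,0],[1.2,-2,0,0,0,0,0],[0,0,0,0,0,0,0],[0,0,0,0,0,0,0],[0,0,0,0,0,0,0]]';python3 to.py .547 -.116 .1265 0
```

```text
time_s: 35.0
tool_pos: [0.5361, -0.1181, 0.2764]
tool_rot: [-179.6, 1.4, -0.0]
force: [-0.4, -0.5, -2.3]
grip_width: 0.0647
t 35.0 pos [ 0.5361 -0.1181  0.2764] rot [-1.7956e+02  1.3700e+00 -2.0000e-02] w 0.0647 F [-0.4 -0.5 -2.3]
shift cm [ 1.44 -0.09 14.96] turn rad [-0.008  0.024 -0.   ]
```

```bash
python3 -m creep '[[1.0,-0.1,2,-0.008,0.024,0,0],[0,0,2.5,0,0,0,0],[0,0,2.5,0,0,0,0],[0,0,2.5,0,0,0,0],[0,0,1.5,0,0,0,0],[0,0,0,0,0,0,0],[0,0,0,0,0,0,0]]';python3 to.py .547 -.116 .1265 0
```

```text
time_s: 35.7
tool_pos: [0.5412, -0.1291, 0.1606]
tool_rot: [179.7, 0.2, -1.0]
force: [0.8, -0.3, -2.1]
grip_width: 0.0646
t 35.7 pos [ 0.5412 -0.1291  0.1606] rot [179.68   0.19  -1.03] w 0.0646 F [ 0.8 -0.3 -2.1]
shift cm [ 0.57 -1.34  3.4 ] turn rad [ 0.006  0.003 -0.018]
```

```bash
python3 -m creep '[[0.5,-1.2,0.5,0.006,0.003,-0.018,0],[0,0,0.5,0,0,0,0],[0,0,0.5,0,0,0,0],[0,0,0,0,0,0,0],[0,0,0,0,0,0,0]]';python3 to.py .547 -.116 .1265 0
```

```text
time_s: 36.2
tool_pos: [0.5484, -0.1173, 0.1475]
tool_rot: [179.9, -0.3, 0.0]
force: [0.3, 0.5, -2.6]
grip_width: 0.0647
t 36.2 pos [ 0.5484 -0.1173  0.1475] rot [ 1.7995e+02 -2.8000e-01  1.0000e-02] w 0.0647 F [ 0.3  0.5 -2.6]
shift cm [-0.15 -0.13  2.1 ] turn rad [ 0.001 -0.005  0.   ]
```

```bash
python3 -m creep '[[-0.15,-0.1,0.6,0,-0.005,0,0],[0,0,0.6,0,0,0,0],[0,0,0.4,0,0,0,0],[0,0,0,0,0,0,0],[0,0,0,0,0,0,0]]';python3 to.py .547 -.116 .1265 0
```

```text
time_s: 36.7
tool_pos: [0.5468, -0.1164, 0.1301]
tool_rot: [179.9, 0.0, 0.0]
force: [0.1, 0.1, -2.4]
grip_width: 0.0647
t 36.7 pos [ 0.5468 -0.1164  0.1301] rot [1.7993e+02 3.0000e-02 0.0000e+00] w 0.0647 F [ 0.1  0.1 -2.4]
shift cm [ 0.02 -0.04  0.36] turn rad [0.001 0.001 0.   ]
```

```bash
python3 -m creep '[[0,0,0.3,0,0,0,0],[0,0,0.2,0,0,0,0],[0,0,0.1,0,0,0,0]]';python3 -m creep '[[0,0,0.1,0,0,0,0],[0,0,0.1,0,0,0,0]]';python3 -m creep '[[0,0,0.1,0,0,0,0],[0,0,0.1,0,0,0,0]]'
```

```text
time_s: 37.0
tool_pos: [0.5472, -0.1161, 0.1265]
tool_rot: [179.9, 0.0, 0.0]
force: [-1.9, -0.4, 4.9]
grip_width: 0.0651
time_s: 37.2
tool_pos: [0.5472, -0.1161, 0.1265]
tool_rot: [179.8, 0.1, 0.0]
force: [-3.8, 0.4, 6.0]
grip_width: 0.0646
time_s: 37.4
tool_pos: [0.5473, -0.116, 0.1265]
tool_rot: [179.8, 0.1, 0.0]
force: [-3.4, 1.8, 5.4]
grip_width: 0.0647
```

```bash
python3 -m creep '[[0,0,0,0,0,0,1],[0,0,0,0,0,0,1],[0,0,0,0,0,0,1],[0,0,0,0,0,0,1],[0,0,-2,0,0,0,1],[0,0,-3,0,0,0,1],[0,0,-3.5,0,0,0,1],[0,0,-3,0,0,0,1],[0,0,-1.5,0,0,0,1],[0,1.8,0,0,0,0,1],[-0.3,3.2,0,0,0,0,1],[-0.3,4,0,0,0,0,1],[-0.3,4,0,0,0,0,1],[-0.3,4,0,0,0,0,1],[-0.3,4,0,0,0,0,1],[-0.3,2.8,0,0,0,0,1],[0,1.5,0,0,0,0,1],[0,0,0,0,0,0,1],[0,0,0,0,0,0,1]]';python3 to.py .528 -.371 .154 0
```

```text
time_s: 39.3
tool_pos: [0.5331, -0.3748, 0.2629]
tool_rot: [179.8, -0.4, 0.4]
force: [0.6, 0.1, 0.4]
grip_width: 0.0871
t 39.3 pos [ 0.5331 -0.3748  0.2629] rot [179.75  -0.37   0.41] w 0.0871 F [0.6 0.1 0.4]
shift cm [-0.58 -0.43 10.88] turn rad [ 0.004 -0.006  0.007]
```

```bash
python3 -m creep '[[-0.6,-0.4,0.5,0.004,-0.006,0.007,1],[0,0,2,0,0,0,1],[0,0,2,0,0,0,1],[0,0,0,0,0,0,1],[0,0,0,0,0,0,1]]';python3 to.py .528 -.371 .154 0
```

```text
time_s: 39.8
tool_pos: [0.5296, -0.3595, 0.2177]
tool_rot: [-179.8, -0.1, 0.7]
force: [0.1, 0.8, 1.0]
grip_width: 0.0873
t 39.8 pos [ 0.5296 -0.3595  0.2177] rot [-1.7981e+02 -6.0000e-02  6.8000e-01] w 0.0873 F [0.1 0.8 1. ]
shift cm [-0.18  1.17  6.37] turn rad [-0.003 -0.001  0.012]
```

```bash
python3 -m creep '[[-0.2,1.1,0,0,0,0.012,1],[0,0,1.5,0,0,0,1],[0,0,1.5,0,0,0,1],[0,0,1.2,0,0,0,1],[0,0,0,0,0,0,1],[0,0,0,0,0,0,1]]';python3 to.py .528 -.371 .154 0
```

```text
time_s: 40.4
tool_pos: [0.5285, -0.3705, 0.174]
tool_rot: [-179.9, -0.2, 0.0]
force: [0.6, -0.2, 1.3]
grip_width: 0.087
t 40.4 pos [ 0.5285 -0.3705  0.174 ] rot [-1.7988e+02 -1.6000e-01  0.0000e+00] w 0.087 F [ 0.6 -0.2  1.3]
shift cm [-0.05  0.05  2.  ] turn rad [-0.002 -0.003  0.   ]
```

```bash
python3 -m creep '[[0,0,1,0,0,0,1],[0,0,0.9,0,0,0,1],[0,0,0.2,0,0,0,1],[0,0,0,0,0,0,1],[0,0,0,0,0,0,0],[0,0,0,0,0,0,0],[0,0,0,0,0,0,0],[0,0,0,0,0,0,0],[0,0,0,0,0,0,0]]' 30;python3 to.py .528 -.371 .154 0;python3 -m creep '[[0,0,-1.5,0,0,0,0],[0,0,-3,0,0,0,0],[0,0,-3.5,0,0,0,0],[0,0,-3,0,0,0,0],[0,0,-2,0,0,0,0],[0,0,0,0,0,0,0]]';python3 to.py .571 -.016 .28 0
```

```text
time_s: 41.3
tool_pos: [0.5284, -0.371, 0.1524]
tool_rot: [-179.9, -0.1, -0.0]
force: [-1.3, 0.0, -0.5]
grip_width: 0.0592
t 41.3 pos [ 0.5284 -0.371   0.1524] rot [-1.7995e+02 -1.5000e-01 -1.0000e-02] w 0.0592 F [-1.3  0.  -0.5]
shift cm [-0.04  0.   -0.16] turn rad [-0.001 -0.003 -0.   ]
time_s: 41.9
tool_pos: [0.5269, -0.3691, 0.2859]
tool_rot: [-179.6, 0.1, 0.1]
force: [0.4, 0.5, -4.6]
grip_width: 0.0588
t 41.9 pos [ 0.5269 -0.3691  0.2859] rot [-1.7961e+02  9.0000e-02  7.0000e-02] w 0.0588 F [ 0.4  0.5 -4.6]
shift cm [  4.45 -35.3    0.83] turn rad [-0.007  0.002  0.001]
```

```bash
python3 -m creep '[[0.4,-2,-0.2,0,0,0,0],[0.5,-3.5,-0.2,0,0,0,0],[0.5,-4,-0.2,0,0,0,0],[0.5,-4,-0.1,0,0,0,0],[0.5,-4,-0.1,0,0,0,0],[0.5,-4,-0.1,0,0,0,0],[0.5,-4,-0.1,0,0,0,0],[0.5,-4,-0.1,0,0,0,0],[0.4,-2.9,0,0,0,0,0],[0.2,-1.6,0,0,0,0,0],[0,0,0,0,0,0,0],[0,0,0,0,0,0,0]]';python3 to.py .571 -.016 .1434 0
```

```text
time_s: 43.1
tool_pos: [0.5637, -0.0047, 0.2833]
tool_rot: [-179.0, 1.4, 0.5]
force: [-0.5, -0.9, -3.9]
grip_width: 0.0592
t 43.1 pos [ 0.5637 -0.0047  0.2833] rot [-179.03    1.41    0.49] w 0.0592 F [-0.5 -0.9 -3.9]
shift cm [ 1.06  1.37 13.95] turn rad [-0.017  0.025  0.008]
```

```bash
python3 -m creep '[[0.8,1.0,1.5,-0.017,0.025,0.008,0],[0,0,2.5,0,0,0,0],[0,0,2.5,0,0,0,0],[0,0,2.5,0,0,0,0],[0,0,1.2,0,0,0,0],[0,0,0,0,0,0,0],[0,0,0,0,0,0,0]]';python3 to.py .571 -.016 .1434 0
```

```text
time_s: 43.8
tool_pos: [0.5697, -0.0263, 0.1753]
tool_rot: [179.7, 0.2, -0.8]
force: [0.6, 0.7, -4.2]
grip_width: 0.0589
t 43.8 pos [ 0.5697 -0.0263  0.1753] rot [ 1.7967e+02  1.7000e-01 -8.2000e-01] w 0.0589 F [ 0.6  0.7 -4.2]
shift cm [ 0.13 -1.05  3.18] turn rad [ 0.006  0.003 -0.014]
```

```bash
python3 -m creep '[[0.1,-1,0,0.006,0.003,-0.014,0],[0,0,0.7,0,0,0,0],[0,0,0.7,0,0,0,0],[0,0,0.3,0,0,0,0],[0,0,0,0,0,0,0],[0,0,0,0,0,0,0]]';python3 to.py .571 -.016 .1434 0
```

```text
time_s: 44.4
tool_pos: [0.5732, -0.0153, 0.1607]
tool_rot: [180.0, -0.4, 0.1]
force: [-0.6, 0.0, -3.5]
grip_width: 0.0591
t 44.4 pos [ 0.5732 -0.0153  0.1607] rot [ 1.8e+02 -3.8e-01  5.0e-02] w 0.0591 F [-0.6  0.  -3.5]
shift cm [-0.24  0.07  1.72] turn rad [ 0.    -0.007  0.001]
```

```bash
python3 -m creep '[[-0.2,0.1,0.6,0,-0.007,0,0],[0,0,0.5,0,0,0,0],[0,0,0.3,0,0,0,0],[0,0,0,0,0,0,0]]';python3 -m creep '[[0,0,0.2,0,0,0,0],[0,0,0.1,0,0,0,0],[0,0,0.1,0,0,0,0]]';python3 to.py .571 -.016 .1434 0
```

```text
time_s: 44.8
tool_pos: [0.5711, -0.0167, 0.1455]
tool_rot: [180.0, 0.1, 0.0]
force: [0.2, -0.3, -3.5]
grip_width: 0.0591
time_s: 45.1
tool_pos: [0.5714, -0.0166, 0.1433]
tool_rot: [179.9, 0.1, 0.0]
force: [-4.9, -0.3, 6.6]
grip_width: 0.0592
t 45.1 pos [ 0.5714 -0.0166  0.1433] rot [1.7994e+02 5.0000e-02 2.0000e-02] w 0.0592 F [-4.9 -0.3  6.6]
shift cm [-0.04 -0.06 -0.01] turn rad [0.001 0.001 0.   ]
```

```bash
python3 -m creep '[[0,0,0,0,0,0,1],[0,0,0,0,0,0,1],[0,0,0,0,0,0,1],[0,0,0,0,0,0,1],[0,0,-2,0,0,0,1],[0,0,-3,0,0,0,1],[0,0,-3.5,0,0,0,1],[0,0,-3.5,0,0,0,1],[0,0,-3,0,0,0,1],[0,0,-1.5,0,0,0,1],[0,2,0,0,0,0,1],[-1,3.5,-0.1,0,0,0,1],[-1.5,4,-0.1,0,0,0,1],[-1.5,4,-0.1,0,0,0,1],[-1.5,4,-0.1,0,0,0,1],[-1.5,4,-0.1,0,0,0,1],[-1.5,4,0,0,0,0,1],[-1.5,4,0,0,0,0,1],[-1,3,0,0,0,0,1],[0,0,0,0,0,0,1]]';python3 -m creep '[[0,0,0,0,0,0,1],[0,0,0,0,0,0,1]]'
python3 - <<'E'
from h import *
c=cam("top");f=c["frame"];hsv=cv2.cvtColor(f,cv2.COLOR_BGR2HSV);H,S,V=[hsv[...,i].astype(int) for i in range(3)]
cv2.imwrite("pics/t8.png",cv2.resize(f[150:320,90:440],None,fx=2.2,fy=2.2,interpolation=cv2.INTER_CUBIC))
k=biggest(((H<8)|(H>172))&(S>110),(265,185,305,240));print("red",cv2.minEnclosingCircle(ray(c,k.reshape(-1,2),.096)[:,:2].astype(np.float32)))
E
```

```text
time_s: 47.1
tool_pos: [0.4628, -0.3524, 0.3224]
tool_rot: [179.8, -0.9, 0.5]
force: [0.3, -0.8, 0.4]
grip_width: 0.087
time_s: 47.3
tool_pos: [0.463, -0.3523, 0.3222]
tool_rot: [179.8, -1.0, 0.4]
force: [0.5, 0.1, -0.0]
grip_width: 0.087
red ((0.5473177433013916, -0.11389605700969696), 0.031175728887319565)
```

View pics/t8.png

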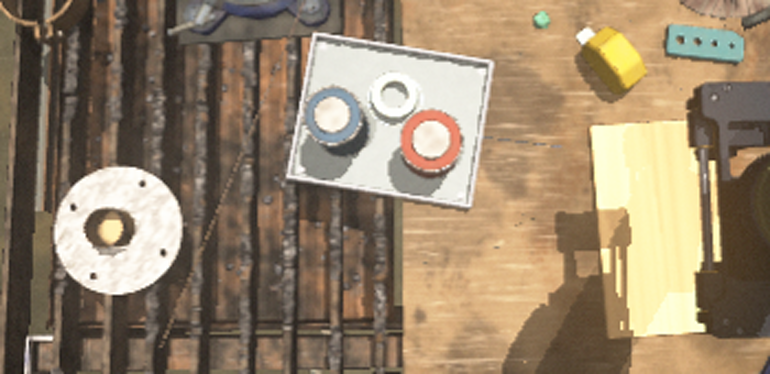

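Blue (334,116) and red (432,142) are back within a pixel of the start, and the roll, saw and bystanders look right. One numeric check of saw and roll centring from the depth map.

Run:
```python
from h import *
c=cam("top");v,u=np.mgrid[:420,:560]
P=ray(c,np.c_[u.ravel(),v.ravel()],0);d=P-c["o"];X=(c["o"]+d*(c["z_map"].ravel()/(d@c["Rw"][:,2]))[:,None])
for n,(x,y),r,lo,hi in(("saw",(.459,.241),.06,.046,.062),("saw wall",(.459,.241),.06,.02,.062),("roll",(.606,-.074),.035,.018,.032),("disc",(.459,.241),.09,.003,.015)):
    m=(np.hypot(X[:,0]-x,X[:,1]-y)<r)&(X[:,2]>lo)&(X[:,2]<hi);q=X[m]
    if len(q): print(n,m.sum(),q.min(0).round(3),q.max(0).round(3),((q.min(0)+q.max(0))/2).round(3))
```

```text
saw 66 [0.438 0.218 0.046] [0.481 0.263 0.058] [0.46  0.24  0.052]
saw wall 196 [0.438 0.218 0.021] [0.482 0.263 0.058] [0.46  0.24  0.039]
roll 216 [ 0.582 -0.099  0.018] [ 0.632 -0.049  0.03 ] [ 0.607 -0.074  0.024]
disc 2387 [0.377 0.169 0.003] [0.531 0.312 0.015] [0.454 0.24  0.009]
```

The saw (.460,.240) is within about 2 mm of the disc's middle, and the roll (.607,-.074) within about 2 mm of the ring's centre.

```bash
python3 -c "
from cell import order
print(order.sign_off())"
```

```text
the job is handed in; nothing more can be done
None
```

The job is done in the order asked and handed in at about 47 s of the 112 s allowed; the sign-off reports no verdict.

I set the blue and then the red tin on the plywood board. The hole saw went teeth up onto the steel disc, and the tape roll flat onto the white ring. Then the red and the blue tin went back to their places in the tray.

**Last checks (top camera, arm withdrawn):**
- **Saw:** at (0.460, 0.240) against the disc's centre at (0.459, 0.241), all in metres.
- **Roll:** at (0.607, -0.074) against the ring's centre at about (0.606, -0.074).
- **Red tin:** at (0.547, -0.114), against (0.546, -0.115) at the start.
- **Blue tin:** its rim is within about a picture pixel (roughly 2 mm) of its starting place. I judged this by eye, because the blue colour mask had failed.
- **Uprightness and bystanders:** nothing had tipped, and the tape measure and drill guide look unmoved.

**Checks that failed or disagreed:**
- The wrist-camera red mask caught something other than the tin, apparently the red stool, so I re-grasped the red tin from its recorded release position.
- The depth map put the disc's centre 5 mm off in x. I discounted it because the edge fit in two cameras agreed to about 1 mm.
- The gripper read about 1 mm under the nominal size on each object.

The highest wrist-force reading I saw was about 22 N, when setting the saw down.

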